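# Set the heating pump to speed 3 and start it

### The job

On the pump with the orange control box, push the selector's lever clockwise with a fingertip, click by click, to speed 3 (three dots) and not on to speed 4, since the newly made joints must not see full pressure. Then, with the lever standing at 3, press that pump's green start button all the way down and let it come up again. Push gently, and leave the blue pump and the loose fittings and pliers as they are.

Things in the scene. Friction and masses are not known exactly. Their poses are not given: they have to be found in the camera images.
- heat_pump: fixed circulator pump: dark body, two brass unions along its y axis (+-90 mm), on top a flat orange control box whose top face is 140 mm above the bench. Origin: on the bench under the pump's middle; the box spans x -80..+90, y +-63 mm. x axis: from its green button towards its selector (points away from the robot, turned up to 0.35 rad either way); y to the left, z up
- heat_selector (a joint): selector of the orange pump, rad, grows as the lever turns CLOCKWISE seen from above. Clicked positions 0.6 apart: 0 off (hollow ring), 0.6 speed 1 (one white dot), 1.2 speed 2 (two dots), 1.8 speed 3 (three dots), 2.4 speed 4 (four dots). At value a the lever points 1.2 - a rad to the left of the pump's x axis
- heat_axis (a point): turning axis of the orange pump's selector, at the box's top face, 28 mm ahead (+x) of the pump's origin. Spring detents: leaving a position takes about 0.12 Nm (3.5 N sideways near the lever's end), falling to none half way; past half way it snaps by itself to the next position, let go before that it springs back
- heat_lever (a point): on top of the orange pump's selector lever, 34 mm from the turning axis, 31 mm above the box's face; x axis outwards along the lever. Black lever 12 mm wide with a white line on top, reaching 42 mm from the axis to the marks and 20 mm behind it; its sides stand from 5 to 31 mm above the face, on a black disc 38 mm across, 13 mm high
- heat_button (a joint): green start button of the orange pump: travel in m, 0 = up, 0.006 = fully down; springs back, fully down takes 5 N. 26 mm across, on the pump's x axis 55 mm behind (-x) the pump's origin, 83 mm from the selector's axis
- heat_button_top (a point): centre of the top of the orange pump's green button when up (it goes down with the button)
- water_pump: fixed circulator pump: dark body, two brass unions along its y axis (+-90 mm), on top a flat blue control box whose top face is 140 mm above the bench. Origin: on the bench under the pump's middle; the box spans x -80..+90, y +-63 mm. x axis: from its green button towards its selector (points away from the robot, turned up to 0.35 rad either way); y to the left, z up
- water_selector (a joint): selector of the blue pump, rad, grows as the lever turns CLOCKWISE seen from above. Clicked positions 0.6 apart: 0 off (hollow ring), 0.6 speed 1 (one white dot), 1.2 speed 2 (two dots), 1.8 speed 3 (three dots), 2.4 speed 4 (four dots). At value a the lever points 1.2 - a rad to the left of the pump's x axis
- water_axis (a point): turning axis of the blue pump's selector, at the box's top face, 28 mm ahead (+x) of the pump's origin. Spring detents: leaving a position takes about 0.12 Nm (3.5 N sideways near the lever's end), falling to none half way; past half way it snaps by itself to the next position, let go before that it springs back
- water_lever (a point): on top of the blue pump's selector lever, 34 mm from the turning axis, 31 mm above the box's face; x axis outwards along the lever. Black lever 12 mm wide with a white line on top, reaching 42 mm from the axis to the marks and 20 mm behind it; its sides stand from 5 to 31 mm above the face, on a black disc 38 mm across, 13 mm high
- water_button (a joint): green start button of the blue pump: travel in m, 0 = up, 0.006 = fully down; springs back, fully down takes 5 N. 26 mm across, on the pump's x axis 55 mm behind (-x) the pump's origin, 83 mm from the selector's axis
- water_button_top (a point): centre of the top of the blue pump's green button when up (it goes down with the button)
- pliers: loose water-pump pliers with red handles, 220 mm long, 16 mm high, lying along their x axis; origin on the bench under the middle. To be left alone
- elbow: loose white plastic pipe elbow, two legs of 50 mm along its x and y axes, 38 mm high; origin on the bench under the bend. To be left alone
- nut: loose brass union nut, ring 44 mm across, 20 mm high; origin on the bench at its centre. To be left alone
- offcut: loose grey pipe offcut standing upright, 40 mm across, 70 mm high; origin on the bench at its centre. To be left alone

How it is judged (in metres and radians):
On the way, in this order (a step that is already met when the one before it is completed fails the run):
1. the orange pump's selector stands clicked at speed 3, its start button up (value of joint heat_selector between 1.65 and 1.95 rad and value of joint heat_button below 0.002 m), for 0.3 s.
2. the orange pump's start button is pressed down with the selector at 3 (value of joint heat_selector between 1.65 and 1.95 rad and value of joint heat_button above 0.0045 m), for 0.05 s.
At the end, for the whole second after the job is handed in: The orange pump's selector rests at speed 3 (1.8 rad, within 0.15); its start button was pressed and is up again (within 1.5 mm); the blue pump's lever has moved less than 16 mm (not a click), its button is up; the loose things are within 20 mm of their places (value of joint heat_selector between 1.65 and 1.95 rad and value of joint each of heat_button, water_button below 0.0015 m and velocity of joint heat_selector between -0.05 and 0.05 rad/s and distance of water_lever from where it was at the start of the episode below 0.016 m and distance of each of pliers, elbow, nut, offcut from where it was at the start of the episode below 0.02 m); the robot touches nothing.
It fails at once if the orange pump's selector was turned on towards speed 4 (value of joint heat_selector above 2.12 rad).
It fails at once if the orange pump's start button was pressed before the selector stood at 3 (value of joint heat_button above 0.003 m and value of joint heat_selector below 1.6 rad).
It fails at once if the blue pump's selector was turned or its start button pressed (value of joint water_button above 0.003 m or distance of water_lever from where it was at the start of the episode above 0.02 m).
It fails at once if the orange pump's selector (over 35 N) or start button (over 40 N) was forced or gripped (contact force between the fingers and heat_selector above 35 N or contact force between anything else and heat_button above 40 N).
It fails at once if a loose thing was moved or lifted (distance of any of pliers, elbow, nut, offcut from where it was at the start of the episode above 0.025 m).
It also fails if it takes over 51 s, if anything falls off the work surface, if the arm or the gripper's body presses on something with over 40 N, if the wrist force passes 120 N, or if a joint passes its speed limit or range.

### The arm

A 6-joint arm with a two-finger parallel gripper is mounted at the origin on the work surface. World frame = base frame: x ahead of the robot, y to its left, z up, the work surface at z = 0. Lengths are in mm, angles in rad, forces in N, time in s.
With the tool pointing down it reaches from about 350 to 975 mm from the base axis. Payload 7.1 kg.
Tool frame: the origin (TCP) lies between the finger pads; the fingertips stand 14 mm ahead of it and the grasp point (between the pads) lies 5 mm behind it; z points along the fingers, y is the direction in which the jaws open and shut (so a half turn about z gives the same grasp; the last joint's range is limited). The gripper opens to 88 mm and grips with 3 to 60 N. Pads are 20 mm wide; open, the fingers measure 115 mm over their backs; the gripper's body (75 mm by 178 mm) begins 61 mm behind the grasp point.
Start: joints at [1.093, 0.423, 1.63, -0, 1.089, -0.019], TCP at [276.763, 560.363, 236.675] pointing down, gripper open.
Joint ranges: [-3, 3], [-0.9, 2.11], [0.09, 2.58], [-1.31, 4.45], [0.11, 2.69], [-2.54, 2.54]. Speed limits (rad/s): [2.39, 2.39, 3.01, 3.14, 3.14, 3.14].

### API

Orientations are given as a rotation vector (axis times angle).
In Python, from workcell import get_obs, get_image, calibration, close_job, regions_of, place_of gives the robot as it stands.
- The arm moves only by the tool move_arm, never from a script. Its argument "deltas" is a list of rows, each a list of 5 numbers: the closure in counts, from 0 (fully open) to 255 (shut), then the shift along the tool's x, y, z in m, then the turn about the tool's z in rad. In form: [[grip, x, y, z, roll], ...]. A call has 1 to 5 rows; each row is the pose to reach, as a shift and turn from the pose commanded when the call began, along the tool's axes at that moment; what a row does not reach only later rows make up. A row lasts 1/12 s, in which the tool goes at most 41.7 mm and 7.16 degrees, less where a joint would pass 70% of its speed; a pose out of reach is approached as far as the arm can. A call with a gripper value outside its range is refused whole. The fingers move at their own pace and stop on an object; the grip force is fixed at half the most. Time passes only in rows, so rows that repeat a pose let the fingers close. It gives the time, the measured TCP pose, the force and the opening at its end, in the units of the state.
- get_obs(): the state, without advancing time (a new reading comes with each control period).
- get_image(name): name is "scene" or "top" or "wrist"; returns the picture (400x640x3 uint8, blue, green, red); there is no depth.
- calibration(name): a dict with "intrinsics" (3x3 intrinsics, pixels), "world_to_cam" (4x4, takes a point from world to camera coordinates); the wrist camera has in their place "hand_eye" (4x4, takes a point from camera to tool coordinates, whose origin is the TCP and whose axes are the flange's). Camera axes: x right, y down, z forward; pixel columns grow to the right and rows downward; lengths in mm; the calibration is good to about 2 mm. A picture is of the moment at which its call begins: read the wrist's pose just before it. calibration takes no time and is no camera call.
- close_job(): hands the job in, once; it reports no verdict.
Trained networks look in the newest picture that a camera, given by its name, has taken for a name from the list of things; names that differ only in an ending like _2 or _b are one class to them, and where a whole thing is asked for, a point or a joint stands for the part that bears it (a point fixed in the world has none). Each returns a list of dicts, best first, with "conf" (0 to 1); they miss things now and then, are a little off and sometimes report something else, mostly with a low value. They report only what shows in the picture. A call takes as long as a camera call.
- regions_of(camera, name): "region" (400x640 bool, what is visible of it).
- place_of(camera, name): "location" ([x, y, z] in mm, in world coordinates, good to about 4 mm: a listed point, or the origin of a listed thing).
The state is a dict: "t": time; "qpos": joint angles; "qvel": joint speeds; "joint_torque": joint torques, N m; "ee_pos": TCP position; "orientation": TCP orientation; "ft_force": force on the tool from outside, world axes, zero at the start; "moment": the same for the moment, N m; "width": finger opening in mm.
Only numpy, scipy, OpenCV 4.12 (cv2) and the standard library are available. Lean on these libraries where they do the work, as an engineer would, in place of code of your own. Each camera call takes 0.05 s, during which the arm holds its last target.

## Working session

There is one attempt and no reset: what is moved stays moved. The work goes in short steps, Python scripts to look and compute and a tool call to move; the robot and the scene stay as the last step left them, time stands still between calls to the robot, and variables do not carry over. Pictures are saved under pics/ and viewed, and the job is handed in when it is done.

Besides the shell and the picture viewer there is one more tool, called after ">>>" in YAML: its name, and indented under it one key for each argument. move_arm: Moves the arm, as the interface text tells. Its arguments: {"type":"object","properties":{"deltas":{"type":"array","items":{"type":"array","items":{"type":"number"}}}},"required":["deltas"]}

```bash
mkdir -p pics; ls
python3 - <<'E'
from workcell import *
import cv2,numpy as np
o=get_obs();print({k:np.round(v,3) for k,v in o.items()})
for c in ["scene","top"]:
    cv2.imwrite(f"pics/{c}0.png",get_image(c))
    for n in ["heat_axis","heat_lever","heat_button_top","water_lever"]:
        print(c,n,[(round(float(r['conf']),2),np.round(r['location'],1)) for r in place_of(c,n)][:3])
E
```

```text
pics
{'t': np.float64(0.0), 'qpos': array([ 1.093,  0.424,  1.631, -0.   ,  1.089, -0.019]), 'qvel': array([ 0.   , -0.001,  0.   , -0.001,  0.   , -0.   ]), 'joint_torque': array([ 1.0000e-03, -5.4464e+01, -2.7366e+01,  6.4000e-02,  2.3000e-02,
       -0.0000e+00]), 'ee_pos': array([276.54 , 559.911, 235.939]), 'orientation': array([-7.140e-01, -3.059e+00,  2.000e-03]), 'ft_force': array([-6.450e-01, -1.000e-03,  1.315e+00]), 'moment': array([-0.013,  0.053,  0.008]), 'width': np.float64(87.747)}
scene heat_axis [(0.85, array([608.8, 154.9, 138.8])), (0.47, array([662. , -15.7,  -1.7])), (0.39, array([ 561.9, -370.8,   -3.9]))]
scene heat_lever [(0.53, array([627.2, 185.7, 169.9]))]
scene heat_button_top [(0.59, array([521.9, 173.7, 164.3]))]
scene water_lever [(0.58, array([ 466.9, -169. ,  160.5])), (0.47, array([ 583.5, -165. ,  172.2]))]
top heat_axis []
top heat_lever [(0.79, array([623.3, 181.6, 170.6]))]
top heat_button_top [(0.43, array([524.4, 170.3, 163.7])), (0.4, array([ 465.9, -165. ,  165.2]))]
top water_lever [(0.65, array([ 581. , -160.9,  168.6]))]
```

View pics/scene0.png

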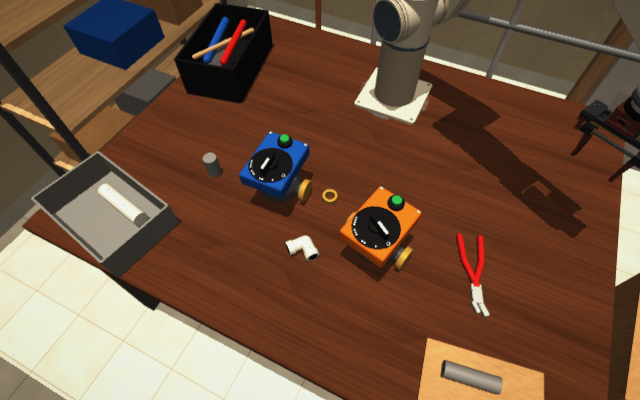

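View pics/top0.png

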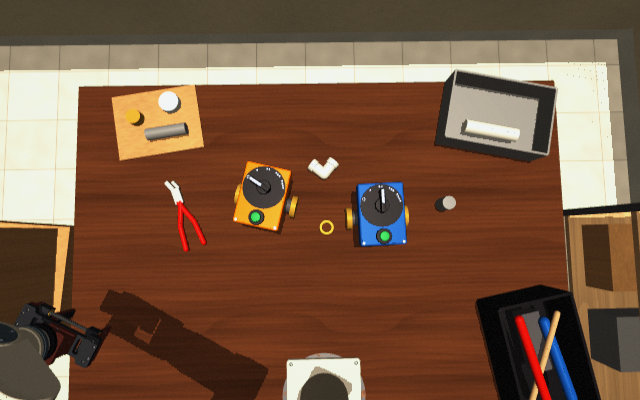

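The orange box shows at about (263,195) in the top view. Its lever points up-left, so it is off, and the pump's yaw is about -0.2. The blue pump is to its right. Next I move above the orange pump and look with the wrist camera.

```bash
cat > h.py <<'E'
from workcell import *
import numpy as np,cv2
from scipy.spatial.transform import Rotation as Rn
def pose():
    o=get_obs(); return np.array(o['ee_pos']),Rn.from_rotvec(o['orientation']).as_matrix(),o
def to(target,yawy=None):
    """deltas in tool frame to world target mm; yawy = wanted world angle of tool y"""
    p,R,o=pose(); d=R.T@(np.array(target)-p)/1000
    r=None
    if yawy is not None:
        cur=np.arctan2(R[1,1],R[0,1]); r=(cur-yawy+np.pi/2)%np.pi-np.pi/2
    return np.round(d,4),r,np.round(o['ft_force'],1)
E
python3 - <<'E'
from h import *
print(calibration("wrist"))
print(to([540,190,300],1.0))
im=get_image("top")
cv2.imwrite("pics/topz.png",cv2.resize(im[140:250,210:430],None,fx=3.6,fy=3.6,interpolation=cv2.INTER_CUBIC))
E
```

```text
{'intrinsics': array([[337.21177309,   0.        , 314.13434728],
       [  0.        , 337.21177309, 199.8605283 ],
       [  0.        ,   0.        ,   1.        ]]), 'hand_eye': array([[-4.77479316e-04, -9.58694397e-01, -2.84437734e-01,
         7.79681683e+01],
       [ 9.99997357e-01,  1.81944086e-04, -2.29191402e-03,
        -9.26616244e-02],
       [ 2.24899689e-03, -2.84438077e-01,  9.58691777e-01,
        -1.47890014e+02],
       [ 0.00000000e+00,  0.00000000e+00,  0.00000000e+00,
         1.00000000e+00]])}
(array([-0.4   , -0.2155, -0.0633]), np.float64(0.11198639498891061), array([ 0.1, -0.1, -0.5]))
```

View pics/topz.png

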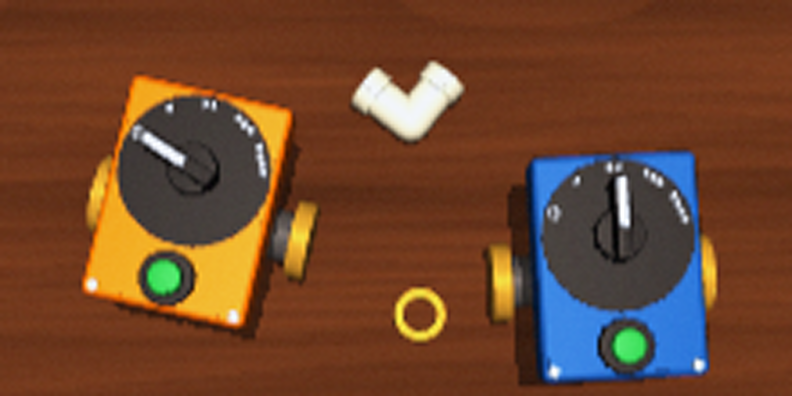

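The orange lever points at the hollow ring (off). I'll move over.

>>> move_arm:
  deltas:
    - [255,-0.04,-0.02,-0.02,0]
    - [255,-0.08,-0.042,-0.04,0]
    - [255,-0.118,-0.062,-0.063,0]
    - [255,-0.156,-0.083,-0.063,0]
    - [255,-0.19,-0.102,-0.063,0]

```text
t: 0.97
ee_pos: [392.0, 400.2, 300.5]
orientation: [0.712, 3.058, 0.005]
ft_force: [1.2, 0.2, -0.1]
width: 58.2
```

>>> move_arm:
  deltas:
    - [255,-0.037,-0.02,0,0]
    - [255,-0.074,-0.04,0,0]
    - [255,-0.111,-0.06,0,0.05]
    - [255,-0.148,-0.08,0,0.1]
    - [255,-0.185,-0.1,0,0.1]

```text
t: 1.38
ee_pos: [512.0, 229.1, 298.8]
orientation: [0.87, 3.018, 0.001]
ft_force: [0.1, 0.3, 0.5]
width: 24.6
```

>>> move_arm:
  deltas:
    - [255,-0.02,-0.01,0,0]
    - [255,-0.025,-0.013,0,0]
    - [255,-0.025,-0.013,0,0]

```text
t: 1.63
ee_pos: [526.1, 205.4, 298.5]
orientation: [-0.871, -3.018, 0.0]
ft_force: [0.2, 0.8, 0.2]
width: 4.2
```

Run:
```python
from h import *
p,R,o=pose();print(o['t'],p,o['width'],np.round(R,3).tolist())
cv2.imwrite("pics/w1.png",get_image("wrist"))
for n in ["heat_axis","heat_lever","heat_button_top","heat_pump"]:
    print(n,[(round(float(r['conf']),2),np.round(r['location'],1)) for r in place_of("wrist",n)][:3])
```

```text
1.6333 [526.06049268 205.35543258 298.45748106] 4.220014988276509 [[-0.846, 0.533, -0.0], [0.533, 0.846, 0.0], [0.0, -0.0, -1.0]]
heat_axis [(0.81, array([602. , 155.6, 140.8]))]
heat_lever []
heat_button_top [(0.82, array([524.9, 174.3, 159.4]))]
heat_pump [(0.66, array([ 5.802e+02,  1.609e+02, -2.000e-01]))]
```

View pics/w1.png

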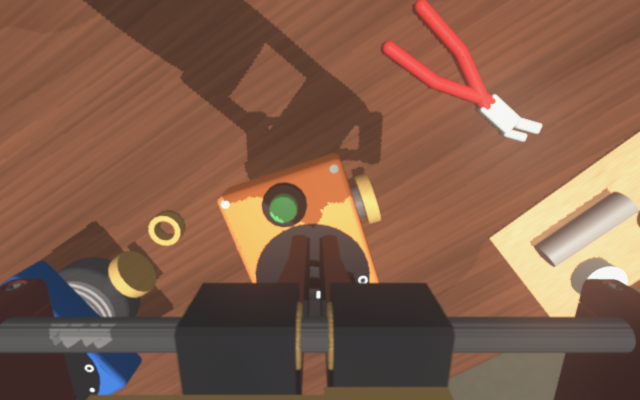

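The wrist view shows the button at (284,208). The gripper hides the dial, so I shift back to see it.

>>> move_arm:
  deltas:
    - [255,-0.03,0,0,0]
    - [255,-0.06,0,0,0]
    - [255,-0.09,0,0,0]
    - [255,-0.1,0,0,0]
    - [255,-0.1,0,0,0]

```text
t: 2.3
ee_pos: [611.3, 153.5, 298.2]
orientation: [0.867, 3.019, -0.0]
ft_force: [-0.8, -0.5, 0.3]
width: 0.1
```

Run:
```python
from h import *
p,R,o=pose();print(o['t'],p,o['width'],np.round(R,3).tolist())
cv2.imwrite("pics/w2.png",get_image("wrist"))
np.savez("w2.npz",p=p,R=R)
for n in ["heat_axis","heat_lever","heat_button_top","heat_pump"]:
    print(n,[(round(float(r['conf']),2),np.round(r['location'],1)) for r in place_of("wrist",n)][:3])
```

```text
2.3 [611.34432133 153.54790876 298.17771858] 0.08432295563317335 [[-0.848, 0.531, 0.0], [0.531, 0.848, -0.0], [-0.0, 0.0, -1.0]]
heat_axis [(0.58, array([605.3, 149.9, 143.3]))]
heat_lever [(0.57, array([625.7, 180.8, 172. ])), (0.53, array([499.3, -17. ,  -0.7]))]
heat_button_top [(0.91, array([524.5, 173.1, 163. ]))]
heat_pump [(0.86, array([577.3, 162.2,   0.7])), (0.16, array([627.7, 178.1, 171.5]))]
```

View pics/w2.png

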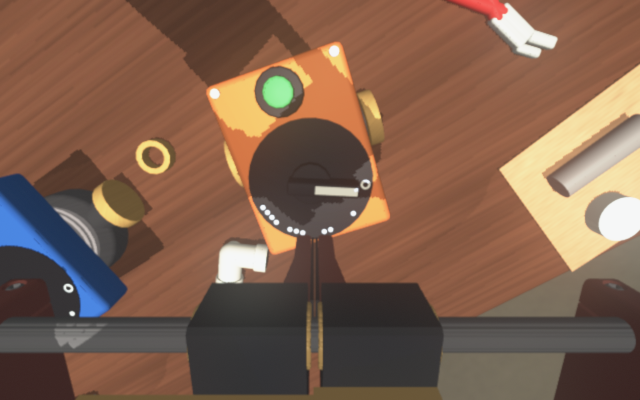

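Clear view: dial centre at about (312,178), button at (278,92), white line from (315,190) to (358,192), box corners at (208,94), (337,43), (388,217) and (273,253).

```bash
cat >> h.py <<'E'
def px2w(u,v,z,p,R):
    c=calibration("wrist");H=c['hand_eye'];K=c['intrinsics']
    d=R@(H[:3,:3]@np.linalg.solve(K,[u,v,1])); o=p+R@H[:3,3]
    return o+d*(z-o[2])/d[2]
E
python3 - <<'E'
from h import *
f=np.load("w2.npz");p,R=f['p'],f['R']
P=lambda u,v,z:np.round(px2w(u,v,z,p,R),1)
print("dial",P(312,178,140)); print("btn",P(278,92,150),P(278,92,163))
a=P(315,190,171);b=P(358,192,171);print("lever",a,b,np.arctan2(*(b-a)[1::-1]))
cs=[P(*c,140) for c in [(208,94),(337,43),(388,217),(273,253)]];print(cs)
print("box mid",np.mean(cs,0),np.arctan2(*(cs[3]-cs[0])[1::-1]),np.arctan2(*(cs[2]-cs[1])[1::-1]),np.arctan2(*(cs[1]-cs[0])[1::-1])-np.pi/2)
E
```

```text
dial [602.9 155.6 140. ]
btn [523.6 172.  150. ] [524.5 173.  163. ]
lever [607.2 156.2 171. ] [627.9 186.  171. ] 0.9636829003143926
[array([492. , 118.9, 140. ]), array([516.7, 234.4, 140. ]), array([674.1, 197. , 140. ]), array([646.9,  82.1, 140. ])]
box mid [582.425 158.1   140.   ] -0.23324854911896437 -0.2332850432305844 -0.21067940148599518
```

```bash
cat >> h.py <<'E'
AX=np.array([604.,154.]);TH0=0.975
def push(a,z,gap=0,r=36,half=16):
    th=TH0-a;u=np.array([np.cos(th),np.sin(th)]);n=np.array([-u[1],u[0]])
    return to([*(AX+r*u+(half+gap)*n),z],th)
E
python3 - <<'E'
from h import *
print(push(0,250,14)); print(push(0,171,14))
E
```

```text
(array([0.0325, 0.0339, 0.0486]), np.float64(0.038313065534072877), array([ 0.2,  0.5, -0. ]))
(array([0.0325, 0.0339, 0.1276]), np.float64(0.038313065534072877), array([ 0.2,  0.5, -0. ]))
```

>>> move_arm:
  deltas:
    - [255,0.016,0.017,0.01,0.04]
    - [255,0.0325,0.034,0.03,0.04]
    - [255,0.0325,0.034,0.06,0.04]
    - [255,0.0325,0.034,0.08,0.04]
    - [255,0.0325,0.034,0.09,0.04]

```text
t: 2.97
ee_pos: [598.3, 200.5, 206.0]
orientation: [-0.923, -3.0, 0.003]
ft_force: [-0.6, -0.7, -0.8]
width: 0.5
```

Run:
```python
from h import *
print(push(0,171,14))
cv2.imwrite("pics/w3.png",get_image("wrist"))
cv2.imwrite("pics/s3.png",cv2.resize(get_image("scene")[130:290,300:500],None,fx=3.6,fy=3.6))
```

```text
(array([-0.0009,  0.0008,  0.035 ]), np.float64(-0.0010156986009004498), array([-0.6, -0.7, -0.8]))
```

View pics/w3.png

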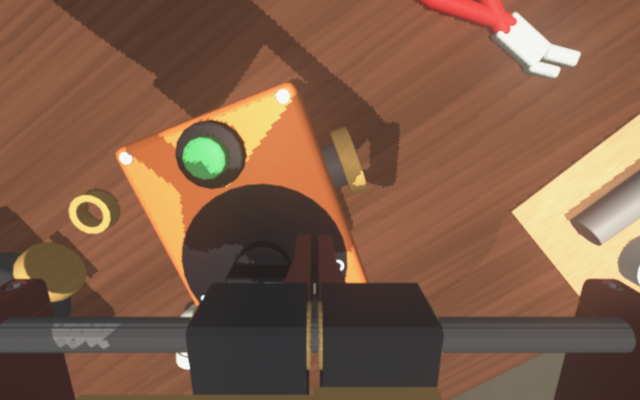

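View pics/s3.png

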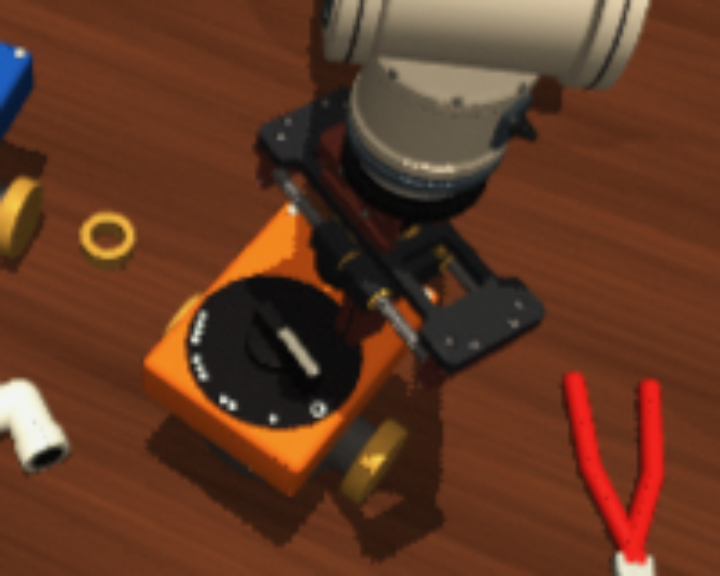

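The fingertip stands on the button side of the lever, clear of it. Now I descend.

>>> move_arm:
  deltas:
    - [255,0,0,0.012,0]
    - [255,0,0,0.022,0]
    - [255,0,0,0.03,0]
    - [255,0,0,0.034,0]
    - [255,0,0,0.034,0]

```text
t: 3.48
ee_pos: [600.3, 199.4, 173.5]
orientation: [-0.927, -3.0, 0.001]
ft_force: [0.1, 0.8, -0.3]
width: 0.3
```

Run:
```python
from h import *
print(pose()[0])
for a,g in [(0,4),(0,0),(.08,0),(.16,0),(.24,0),(.32,0),(.38,0),(.44,0)]: print(a,g,*push(a,171,g))
cv2.imwrite("pics/s4.png",cv2.resize(get_image("scene")[130:290,300:500],None,fx=3.6,fy=3.6))
```

```text
[600.2655036  199.38000547 173.49042511]
0 4 [-0.0086  0.0006  0.0025] -0.0032701040913463153 [ 0.1  0.8 -0.3]
0 0 [-0.0126  0.0006  0.0025] -0.0032701040913463153 [ 0.1  0.8 -0.3]
0.08 0 [-0.0155  0.0018  0.0025] 0.07672989590865353 [ 0.1  0.8 -0.3]
0.16 0 [-0.0185  0.0027  0.0025] 0.1567298959086536 [ 0.1  0.8 -0.3]
0.24 0 [-0.0216  0.0034  0.0025] 0.23672989590865345 [ 0.1  0.8 -0.3]
0.32 0 [-0.0247  0.0038  0.0025] 0.3167298959086535 [ 0.1  0.8 -0.3]
0.38 0 [-0.027   0.004   0.0025] 0.3767298959086536 [ 0.1  0.8 -0.3]
0.44 0 [-0.0294  0.004   0.0025] 0.43672989590865363 [ 0.1  0.8 -0.3]
```

View pics/s4.png

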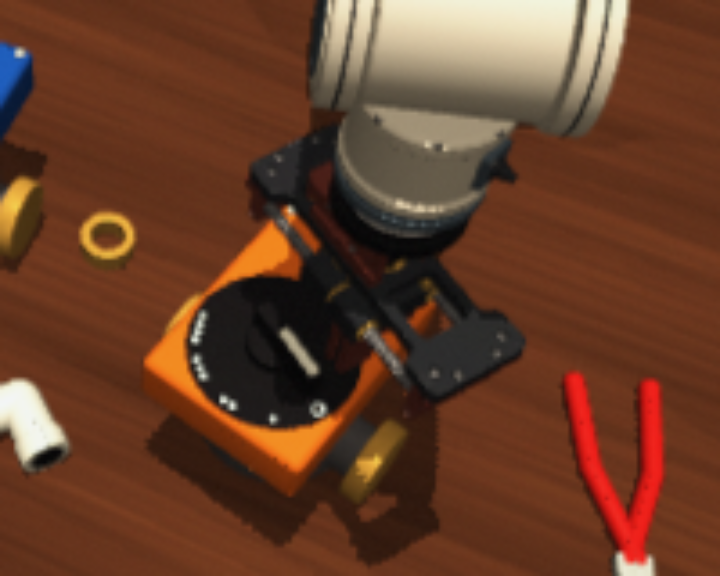

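The fingertip is down beside the lever. I push towards a ≈ 0.24 first and watch the force.

>>> move_arm:
  deltas:
    - [255,-0.006,0.0005,0.001,0]
    - [255,-0.01,0.0006,0.001,0.0]
    - [255,-0.0126,0.0006,0.001,0.0]
    - [255,-0.014,0.001,0.001,0.04]
    - [255,-0.0155,0.0018,0.001,0.08]

```text
t: 3.95
ee_pos: [614.6, 192.9, 174.0]
orientation: [-1.049, -2.96, -0.002]
ft_force: [-3.1, 3.2, 1.0]
width: 0.6
```

>>> move_arm:
  deltas:
    - [255,-0.0015,0.0003,0,0.04]
    - [255,-0.003,0.0007,0,0.08]
    - [255,-0.0045,0.001,0,0.12]
    - [255,-0.006,0.0012,0,0.16]
    - [255,-0.006,0.0012,0,0.16]

```text
t: 4.37
ee_pos: [620.7, 189.7, 174.0]
orientation: [1.281, 2.868, 0.001]
ft_force: [-0.1, -0.5, 0.2]
width: 0.4
```

```bash
cat > look.py <<'E'
from h import *
import sys
print(pose()[2]['t'],pose()[0])
im=get_image("top");cv2.imwrite(f"pics/t{sys.argv[1]}.png",cv2.resize(im[150:240,220:310],None,fx=5,fy=5,interpolation=cv2.INTER_CUBIC))
im=get_image("scene")
print("lever",[(round(float(r['conf']),2),np.round(r['location'],1)) for r in place_of("scene","heat_lever")][:2])
cv2.imwrite(f"pics/s{sys.argv[1]}.png",cv2.resize(im[170:280,330:440],None,fx=5,fy=5,interpolation=cv2.INTER_CUBIC))
for a in map(float,sys.argv[2:]): print(a,*push(a,172))
E
python3 look.py 5 .24 .3 .36 .42 .48 .54 .6
```

```text
4.3667 [620.70805183 189.71238479 173.95621704]
lever [(0.86, array([633.5, 179.8, 167.1]))]
0.24 [0.0006 0.0003 0.0016] -0.0019746927310839713 [ 0.5  0.1 -0. ]
0.3 [-0.0016  0.0012  0.0016] 0.05802530726891586 [ 0.5  0.1 -0. ]
0.36 [-0.0038  0.002   0.0016] 0.11802530726891591 [ 0.5  0.1 -0. ]
0.42 [-0.0061  0.0026  0.0016] 0.17802530726891597 [ 0.5  0.1 -0. ]
0.48 [-0.0084  0.0031  0.0016] 0.23802530726891602 [ 0.5  0.1 -0. ]
0.54 [-0.0107  0.0035  0.0016] 0.2980253072689161 [ 0.5  0.1 -0. ]
0.6 [-0.0131  0.0037  0.0016] 0.3580253072689161 [ 0.5  0.1 -0. ]
```

View pics/s5.png

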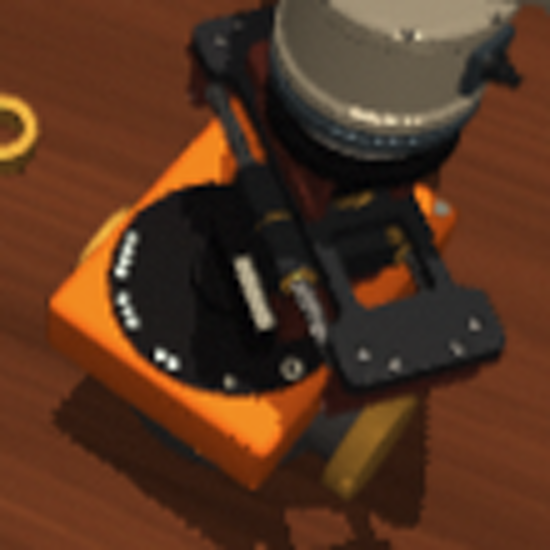

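```bash
cat >> h.py <<'E'
def lever_model(cam="scene",save=None):
    """score lever angles by brightness of the white line projected at z=171"""
    im=get_image(cam);c=calibration(cam);K=c['intrinsics'];T=c['world_to_cam']
    g=im.min(2).astype(float); best=[]
    for dx in range(-5,6):
     for dy in range(-5,6):
      for a in np.arange(-.1,2.5,.05):
        th=TH0-a;rr=np.linspace(8,38,16)
        P=np.c_[AX[0]+dx+rr*np.cos(th),AX[1]+dy+rr*np.sin(th),np.full(16,171.)]
        q=(T[:3,:3]@P.T).T+T[:3,3];q=(K@q.T).T;q=(q[:,:2]/q[:,2:]).astype(np.float32)
        s=cv2.remap(g.astype(np.float32),q[:,0].reshape(1,-1),q[:,1].reshape(1,-1),cv2.INTER_LINEAR)
        best.append((s.mean()+0.5*s.min(),round(a,2),dx,dy))
    best.sort(reverse=True);return [(round(float(b[0])),float(b[1]),b[2],b[3]) for b in best[:6]]
E
python3 - <<'E'
from h import *
print(lever_model("scene"));print(lever_model("top"))
E
```

```text
[(204, 0.3, 0, -2), (203, 0.3, 0, -1), (203, 0.25, 1, -2), (202, 0.3, -1, -2), (201, 0.35, 0, 0), (201, 0.25, 0, -3)]
[(154, -0.1, -5, 5), (153, -0.1, -4, 5), (151, -0.1, -5, 4), (151, -0.1, -3, 5), (150, -0.05, -5, 5), (149, -0.1, -2, 5)]
```

View pics/t5.png

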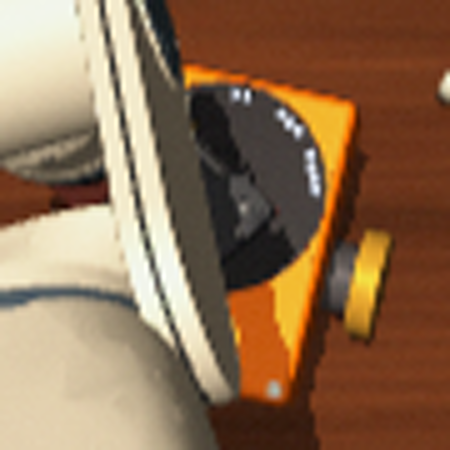

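The scene image fits a lever angle of about 0.3, half way, with the force gone. I go a little further so it snaps.

>>> move_arm:
  deltas:
    - [255,-0.0015,0.0006,0,0.05]
    - [255,-0.003,0.0014,0,0.1]
    - [255,-0.0038,0.002,0.001,0.12]
    - [255,-0.0038,0.002,0.001,0.12]

```text
t: 4.95
ee_pos: [624.1, 188.0, 172.4]
orientation: [1.449, 2.787, -0.0]
ft_force: [-0.6, -0.4, -0.2]
width: 0.9
```

Run:
```python
from h import *
print(lever_model("scene"))
for a in (.36,.42,.48,.54,.6,.66,.72,.78,.84,.9,.96,1.02): print(a,*push(a,172))
```

```text
[(203, 0.4, 0, -1), (203, 0.35, 0, -2), (203, 0.35, 1, -2), (202, 0.4, -1, -2), (200, 0.4, 0, -2), (200, 0.45, -1, -1)]
0.36 [-0.0002  0.      0.0004] -0.0017923803540123018 [-0.6 -0.2  0.6]
0.42 [-0.0024  0.0009  0.0004] 0.05820761964598775 [-0.6 -0.2  0.6]
0.48 [-0.0047  0.0017  0.0004] 0.1182076196459878 [-0.6 -0.2  0.6]
0.54 [-0.0069  0.0023  0.0004] 0.17820761964598786 [-0.6 -0.2  0.6]
0.6 [-0.0092  0.0028  0.0004] 0.2382076196459877 [-0.6 -0.2  0.6]
0.66 [-0.0116  0.0032  0.0004] 0.29820761964598774 [-0.6 -0.2  0.6]
0.72 [-0.0139  0.0034  0.0004] 0.3582076196459876 [-0.6 -0.2  0.6]
0.78 [-0.0163  0.0035  0.0004] 0.4182076196459876 [-0.6 -0.2  0.6]
0.84 [-0.0187  0.0034  0.0004] 0.4782076196459877 [-0.6 -0.2  0.6]
0.9 [-0.021   0.0032  0.0004] 0.5382076196459877 [-0.6 -0.2  0.6]
0.96 [-0.0234  0.0028  0.0004] 0.5982076196459878 [-0.6 -0.2  0.6]
1.02 [-0.0257  0.0023  0.0004] 0.6582076196459878 [-0.6 -0.2  0.6]
```

>>> move_arm:
  deltas:
    - [255,-0.0015,0.0006,0,0.04]
    - [255,-0.003,0.0012,0,0.08]
    - [255,-0.0047,0.0017,0,0.12]
    - [255,-0.0047,0.0017,0,0.12]

```text
t: 5.33
ee_pos: [628.3, 185.1, 172.5]
orientation: [1.614, 2.695, 0.0]
ft_force: [0.2, -0.1, -1.2]
width: 0.3
```

Run:
```python
from h import *
print(lever_model("scene"))
for a in (.54,.6,.66,.72,.78,.84,.9,.96,1.02): print(a,*push(a,172))
```

```text
[(161, 0.5, 4, -4), (158, 0.6, 3, -3), (158, 0.55, 4, -3), (156, 0.55, 3, -4), (156, 0.5, 3, -4), (153, 0.55, 2, -4)]
0.54 [-0.0022  0.0009  0.0005] 0.05863781295242254 [ 0.8 -0.9  0.3]
0.6 [-0.0044  0.0016  0.0005] 0.1186378129524226 [ 0.8 -0.9  0.3]
0.66 [-0.0067  0.0023  0.0005] 0.17863781295242265 [ 0.8 -0.9  0.3]
0.72 [-0.009   0.0027  0.0005] 0.23863781295242248 [ 0.8 -0.9  0.3]
0.78 [-0.0113  0.0031  0.0005] 0.29863781295242253 [ 0.8 -0.9  0.3]
0.84 [-0.0137  0.0033  0.0005] 0.3586378129524226 [ 0.8 -0.9  0.3]
0.9 [-0.016   0.0034  0.0005] 0.41863781295242264 [ 0.8 -0.9  0.3]
0.96 [-0.0184  0.0033  0.0005] 0.4786378129524227 [ 0.8 -0.9  0.3]
1.02 [-0.0208  0.0031  0.0005] 0.5386378129524223 [ 0.8 -0.9  0.3]
```

It snapped to about 0.6. Now the second click.

>>> move_arm:
  deltas:
    - [255,-0.0022,0.0009,0,0.06]
    - [255,-0.0044,0.0016,0,0.12]
    - [255,-0.0067,0.0023,0,0.18]
    - [255,-0.009,0.0027,0,0.24]
    - [255,-0.0113,0.0031,0,0.3]

```text
t: 5.8
ee_pos: [636.0, 177.5, 172.5]
orientation: [-1.999, -2.423, -0.001]
ft_force: [-0.5, 2.7, 0.9]
width: 0.1
```

```bash
python3 look.py 6  .78 .84 .9 .96 1.02 1.08
```

```text
5.8 [636.00718675 177.45833775 172.52129184]
lever [(0.38, array([ 6.596e+02, -1.400e+01,  6.000e-01]))]
0.78 [-0.0003 -0.      0.0005] -0.00010384279565145427 [ 0.5  1.1 -0.2]
0.84 [-0.0025  0.0009  0.0005] 0.05989615720434838 [ 0.5  1.1 -0.2]
0.9 [-0.0047  0.0017  0.0005] 0.11989615720434843 [ 0.5  1.1 -0.2]
0.96 [-0.007   0.0023  0.0005] 0.17989615720434848 [ 0.5  1.1 -0.2]
1.02 [-0.0093  0.0028  0.0005] 0.23989615720434854 [ 0.5  1.1 -0.2]
1.08 [-0.0116  0.0031  0.0005] 0.2998961572043486 [ 0.5  1.1 -0.2]
```

View pics/s6.png

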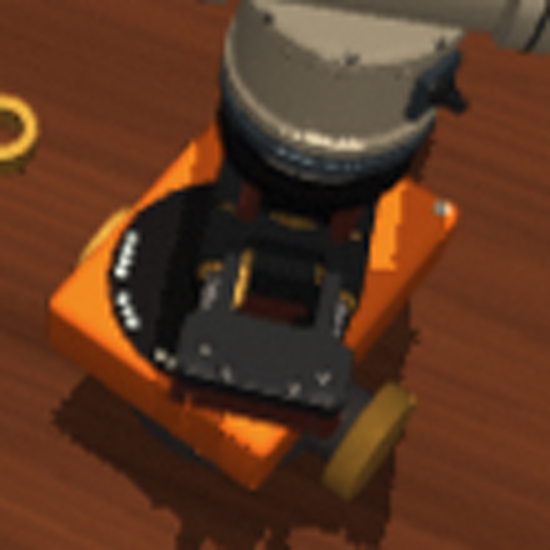

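The lever is hidden, but its resistance (2.7 N, then fading) fits a position between 1 and 2. I continue to 1.08, past half way.

>>> move_arm:
  deltas:
    - [255,-0.0025,0.0009,0,0.06]
    - [255,-0.0047,0.0017,0,0.12]
    - [255,-0.007,0.0023,0,0.18]
    - [255,-0.0093,0.0028,0,0.24]
    - [255,-0.0112,0.0031,0,0.29]

```text
t: 6.37
ee_pos: [641.3, 166.2, 172.5]
orientation: [2.327, 2.11, -0.0]
ft_force: [-0.4, -0.3, -0.1]
width: 0.4
```

>>> move_arm:
  deltas:
    - [255,0.006,0,0,0]
    - [255,0.012,0,0,0]
    - [255,0.014,0,-0.02,0]
    - [255,0.014,0,-0.04,0]
    - [255,0.03,0.03,-0.06,0]

```text
t: 6.78
ee_pos: [668.9, 192.4, 231.6]
orientation: [-2.321, -2.112, 0.012]
ft_force: [1.4, 1.1, -1.1]
width: 0.3
```

>>> move_arm:
  deltas:
    - [255,0.01,0.03,-0.03,0]
    - [255,0.02,0.06,-0.04,0]
    - [255,0.02,0.08,-0.04,0]
    - [255,0.02,0.08,-0.04,0]

```text
t: 7.12
ee_pos: [759.1, 206.3, 273.4]
orientation: [2.323, 2.112, 0.005]
ft_force: [-0.7, -0.1, -0.1]
width: 0.2
```

```bash
python3 look.py 7  1.08; python3 -c "
from h import *
print(lever_model('scene'))"
```

```text
7.1167 [759.09367485 206.26506718 273.43276434]
lever [(0.64, array([639.6, 148.5, 170.9]))]
1.08 [-0.0502 -0.1086  0.0996] 0.008850412771066907 [ 0.7 -1.2  0.1]
[(136, -0.1, -2, -3), (136, -0.1, -2, -2), (135, -0.1, -3, 5), (135, -0.1, -3, -5), (135, -0.1, -3, -4), (134, -0.1, -4, 5)]
```

View pics/s7.png

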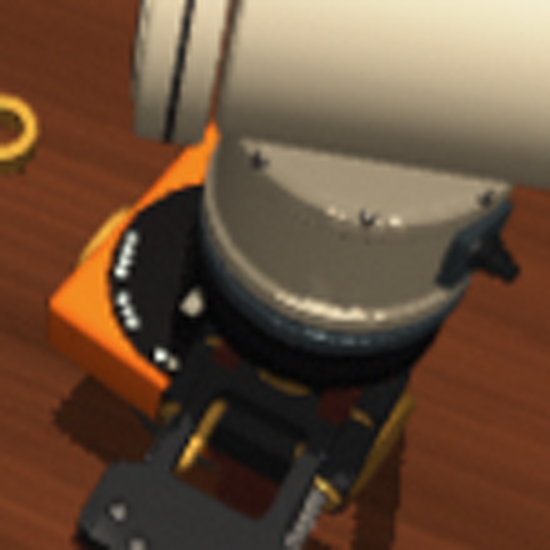

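The tip shows at (192,302) near the two-dot mark. I'll confirm with the wrist camera from above.

```bash
python3 -c "
from h import *
print(to([608,120,290]))"
```

```text
(array([-0.0994, -0.1375, -0.0181]), None, array([-0.1, -0.6,  0.2]))
```

>>> move_arm:
  deltas:
    - [255,-0.022,-0.03,-0.01,0]
    - [255,-0.045,-0.06,-0.018,0]
    - [255,-0.067,-0.09,-0.018,0]
    - [255,-0.09,-0.12,-0.018,0]
    - [255,-0.1,-0.138,-0.018,0]

```text
t: 7.73
ee_pos: [604.1, 117.6, 290.3]
orientation: [-2.326, -2.11, 0.004]
ft_force: [0.9, 0.1, 0.2]
width: 0.7
```

>>> move_arm:
  deltas:
    - [255,0,0,0,0]
    - [255,0,0,0,0]

```text
t: 7.9
ee_pos: [607.3, 119.2, 291.2]
orientation: [2.327, 2.11, 0.001]
ft_force: [-0.0, -0.2, 0.0]
width: 0.0
```

Run:
```python
from h import *
p,R,o=pose();print(o['t'],p)
cv2.imwrite("pics/w8.png",get_image("wrist"));np.savez("w8.npz",p=p,R=R)
for n in ["heat_axis","heat_lever","heat_button_top"]:
    print(n,[(round(float(r['conf']),2),np.round(r['location'],1)) for r in place_of("wrist",n)][:3])
```

```text
7.9 [607.27233263 119.16070852 291.15569301]
heat_axis [(0.59, array([603.2, 154.1, 140.3]))]
heat_lever [(0.79, array([638. , 142.1, 173.6]))]
heat_button_top [(0.91, array([523.6, 172.1, 163.8]))]
```

View pics/w8.png

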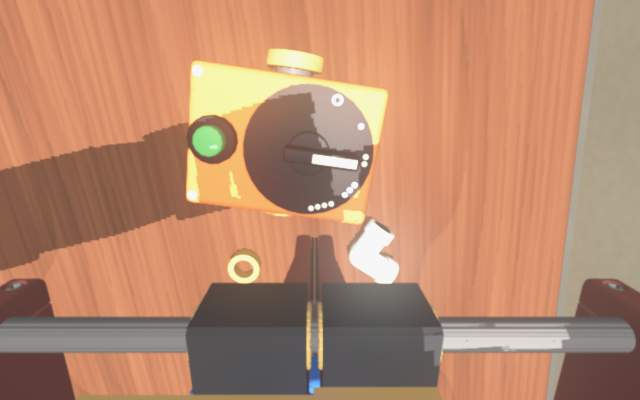

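The wrist picture shows the lever at the two-dot mark: white line from (312,158) to (358,164). I refine the axis and the angle.

Run:
```python
from h import *
f=np.load("w8.npz");p,R=f['p'],f['R']
P=lambda u,v,z:np.round(px2w(u,v,z,p,R),1)
print("dial",P(308.5,149,140)); print("btn",P(208,140,155))
a=P(312,158,171);b=P(358,164,171);print("lever",a,b,np.arctan2(*(b-a)[1::-1]), TH0-np.arctan2(*(b-a)[1::-1]))
for g in [(1.2,18,230),(1.2,18,171),(1.2,0,171),(1.56,0,171)]: print(g,*push(g[0],g[2],g[1]))
```

```text
dial [605.7 155.1 140. ]
btn [523.4 172.9 155. ]
lever [608.7 152.  171. ] [645.  143.5 171. ] -0.23001556393940473 1.2050155639394047
(1.2, 18, 230) [0.0625 0.0314 0.0604] 0.12774369569297916 [-1.1 -0.2  0. ]
(1.2, 18, 171) [0.0625 0.0314 0.1194] 0.12774369569297916 [-1.1 -0.2  0. ]
(1.2, 0, 171) [0.0446 0.0291 0.1194] 0.12774369569297916 [-1.1 -0.2  0. ]
(1.56, 0, 171) [0.0306 0.0307 0.1194] 0.48774369569297926 [-1.1 -0.2  0. ]
```

a = 1.2 is confirmed. Last click: I place the fingertip beside the lever again.

>>> move_arm:
  deltas:
    - [255,0.03,0.015,0,0.1]
    - [255,0.0625,0.0314,0.02,0.13]
    - [255,0.0625,0.0314,0.045,0.13]
    - [255,0.0625,0.0314,0.065,0.13]
    - [255,0.0625,0.0314,0.075,0.13]

```text
t: 8.52
ee_pos: [645.1, 179.2, 211.7]
orientation: [-2.457, -1.955, 0.007]
ft_force: [-0.1, -0.1, -0.5]
width: 0.4
```

Run:
```python
from h import *
print(pose()[0]); print(*push(1.2,172,18))
```

```text
[645.11642762 179.24347092 211.7205656 ]
[0.0003 0.0017 0.0397] -0.001549270751129317 [-0.1 -0.1 -0.5]
```

>>> move_arm:
  deltas:
    - [255,0,0.001,0.015,0]
    - [255,0,0.001,0.028,0]
    - [255,0,0.001,0.036,0]
    - [255,0,0.001,0.038,0]
    - [255,0,0.001,0.038,0]

```text
t: 8.93
ee_pos: [646.8, 178.1, 177.1]
orientation: [-2.46, -1.954, 0.001]
ft_force: [1.4, -0.3, 0.0]
width: 0.3
```

Run:
```python
from h import *
print(pose()[0]); 
for a,g in [(1.2,6),(1.2,0),(1.26,0),(1.32,0),(1.38,0),(1.44,0),(1.5,0),(1.56,0),(1.62,0),(1.68,0)]:print(a,g,*push(a,172,g))
```

```text
[646.84444238 178.10549628 177.08546761]
1.2 6 [-0.0111 -0.0003  0.0051] -0.003194650286626022 [ 1.4 -0.3  0. ]
1.2 0 [-0.0171 -0.0003  0.0051] -0.003194650286626022 [ 1.4 -0.3  0. ]
1.26 0 [-0.0192  0.0006  0.0051] 0.05680534971337403 [ 1.4 -0.3  0. ]
1.32 0 [-0.0215  0.0013  0.0051] 0.11680534971337408 [ 1.4 -0.3  0. ]
1.38 0 [-0.0238  0.002   0.0051] 0.17680534971337392 [ 1.4 -0.3  0. ]
1.44 0 [-0.0261  0.0025  0.0051] 0.23680534971337397 [ 1.4 -0.3  0. ]
1.5 0 [-0.0284  0.0028  0.0051] 0.296805349713374 [ 1.4 -0.3  0. ]
1.56 0 [-0.0308  0.003   0.0051] 0.3568053497133741 [ 1.4 -0.3  0. ]
1.62 0 [-0.0331  0.0031  0.0051] 0.41680534971337413 [ 1.4 -0.3  0. ]
1.68 0 [-0.0355  0.0031  0.0051] 0.47680534971337396 [ 1.4 -0.3  0. ]
```

>>> move_arm:
  deltas:
    - [255,-0.006,0,0.002,0]
    - [255,-0.0111,0,0.003,0]
    - [255,-0.0145,0,0.003,0]
    - [255,-0.0171,0,0.003,0]
    - [255,-0.0192,0.0006,0.003,0.06]

```text
t: 9.35
ee_pos: [643.7, 159.8, 175.2]
orientation: [-2.518, -1.879, -0.004]
ft_force: [1.8, 4.2, -1.7]
width: 0.6
```

>>> move_arm:
  deltas:
    - [255,-0.0015,0.0005,0,0.04]
    - [255,-0.003,0.001,0,0.08]
    - [255,-0.0046,0.0014,0,0.12]
    - [255,-0.0046,0.0014,0,0.12]

```text
t: 9.68
ee_pos: [643.9, 154.5, 175.2]
orientation: [2.626, 1.723, 0.003]
ft_force: [2.1, 0.5, -0.1]
width: 0.6
```

Run:
```python
from h import *
print(pose()[0]); print(lever_model("scene")[:2])
for a in (1.38,1.44,1.5,1.56,1.62,1.68):print(a,*push(a,172))
```

```text
[643.92991683 154.47081961 175.20230509]
[(83, 1.15, 5, 5), (81, 1.15, 5, 4)]
1.38 [-0.0001 -0.0003  0.0032] -0.0025966027739992015 [0.7 0.7 0.1]
1.44 [-0.0022  0.0006  0.0032] 0.05740339722600085 [0.7 0.7 0.1]
1.5 [-0.0045  0.0013  0.0032] 0.1174033972260009 [0.7 0.7 0.1]
1.56 [-0.0068  0.002   0.0032] 0.17740339722600096 [0.7 0.7 0.1]
1.62 [-0.0091  0.0024  0.0031] 0.237403397226001 [0.7 0.7 0.1]
1.68 [-0.0114  0.0028  0.0031] 0.2974033972260006 [0.7 0.7 0.1]
```

>>> move_arm:
  deltas:
    - [255,-0.0022,0.0006,0,0.06]
    - [255,-0.0045,0.0013,0,0.12]
    - [255,-0.0068,0.002,0,0.18]
    - [255,-0.0091,0.0024,0,0.24]
    - [255,-0.0106,0.0026,0,0.28]

```text
t: 10.15
ee_pos: [641.1, 143.4, 174.7]
orientation: [2.842, 1.34, -0.001]
ft_force: [-0.2, -0.3, -0.2]
width: 0.8
```

>>> move_arm:
  deltas:
    - [255,0,0,0,0]
    - [255,0.008,0,0,0]
    - [255,0.016,0,-0.01,0]
    - [255,0.016,0,-0.04,0]
    - [255,0.016,0,-0.07,0]

```text
t: 10.57
ee_pos: [651.4, 157.1, 244.6]
orientation: [-2.838, -1.345, 0.004]
ft_force: [1.2, -0.5, 0.0]
width: 0.5
```

```bash
python3 -c "
from h import *
print(to([600,105,290]), to([570,100,290]),pose()[0],pose()[1])"
```

```text
(array([-0.0729, -0.0069, -0.0453]), None, array([ 1.2, -0.5,  0. ])) (array([-0.0958, -0.0269, -0.0452]), None, array([ 1.2, -0.5,  0. ])) [651.36249176 157.06014531 244.57955589] [[ 6.33358014e-01  7.73854138e-01 -2.72000049e-03]
 [ 7.73856017e-01 -6.33361352e-01 -5.12212551e-04]
 [-2.11912099e-03 -1.78047482e-03 -9.99996170e-01]]
```

>>> move_arm:
  deltas:
    - [255,-0.02,-0.01,-0.03,0]
    - [255,-0.045,-0.022,-0.045,0]
    - [255,-0.064,-0.033,-0.045,0]
    - [255,-0.064,-0.033,-0.045,0]
    - [255,-0.064,-0.033,-0.045,0]

```text
t: 10.98
ee_pos: [585.7, 128.2, 290.9]
orientation: [2.839, 1.343, 0.003]
ft_force: [-0.1, 0.7, -0.1]
width: 0.2
```

Run:
```python
from h import *
p,R,o=pose();print(o['t'],p)
cv2.imwrite("pics/w9.png",get_image("wrist"));np.savez("w9.npz",p=p,R=R)
for n in ["heat_axis","heat_lever","heat_button_top"]:
    print(n,[(round(float(r['conf']),2),np.round(r['location'],1)) for r in place_of("wrist",n)][:3])
```

```text
10.9833 [585.66961589 128.17727734 290.9154215 ]
heat_axis [(0.59, array([601. , 155.1, 141.4]))]
heat_lever [(0.66, array([630.5, 126.7, 169.3]))]
heat_button_top [(0.67, array([523.6, 172.8, 159.7]))]
```

View pics/w9.png

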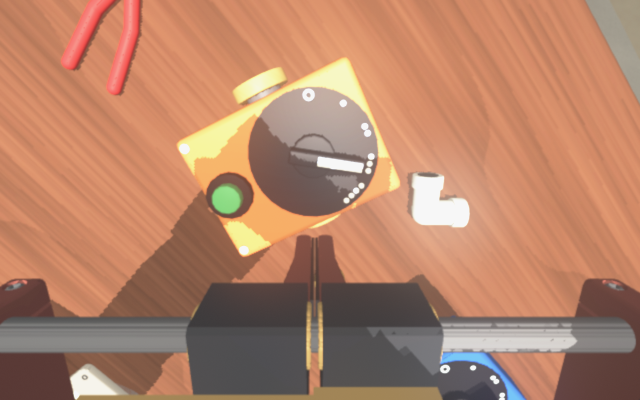

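The lever now points at the three-dot group: line from (318,162) to (364,168), three dots at about (370,162). I check the angle and triangulate the button's top.

Run:
```python
from h import *
from scipy.optimize import least_squares
f=np.load("w9.npz");p,R=f['p'],f['R']
P=lambda u,v,z:np.round(px2w(u,v,z,p,R),1)
a=P(318,161.5,171);b=P(363,168,171);print("lever",a,b, "a=",TH0-np.arctan2(*(b-a)[1::-1]))
V=[]
for n in ("w2","w8","w9"):
    f=np.load(n+".npz"); im=cv2.imread(f"pics/{n}.png").astype(int)
    m=((im[...,1]>im[...,2]+40)&(im[...,1]>im[...,0]+20)).astype(np.uint8)
    k,l,s,c=cv2.connectedComponentsWithStats(m); i=1+np.argmax(s[1:,4]); print(n,s[i],c[i]); V.append((*c[i],f['p'],f['R']))
def res(x): return np.concatenate([(px2w(u,v,x[2],p,R)-x)[:2] for u,v,p,R in V])
r=least_squares(res,[523,172,155.]);print(r.x,r.fun)
print(to([*r.x[:2],195]))
```

```text
lever [607.6 149.3 171. ] [632.3 122.2 171. ] a= 1.8066970993377733
w2 [262  76  31  32 785] [277.42547771  91.52993631]
w8 [193 126  30  30 689] [206.96516691 140.65312046]
w9 [212 186  29  27 615] [225.7300813  199.22601626]
[524.80646235 173.05048797 161.1159776 ] [-0.01465434  0.23715431  0.11474931 -0.04299755 -0.10009497 -0.19415676]
(array([-0.0044, -0.0759,  0.0942]), None, array([ 0.6,  0.2, -0.1]))
```

a = 1.81: speed 3. Now over the button.

>>> move_arm:
  deltas:
    - [255,-0.002,-0.038,0.01,0]
    - [255,-0.0044,-0.0755,0.03,0]
    - [255,-0.0044,-0.0755,0.06,0]
    - [255,-0.0044,-0.0755,0.085,0]
    - [255,-0.0044,-0.0755,0.095,0]

```text
t: 11.6
ee_pos: [522.6, 172.5, 191.1]
orientation: [-2.839, -1.344, 0.008]
ft_force: [0.2, 0.4, -0.2]
width: 0.5
```

>>> move_arm:
  deltas:
    - [255,0,0,0.004,0]
    - [255,0,0,0.008,0]
    - [255,0,0,0.011,0]
    - [255,0,0,0.013,0]
    - [255,0,0,0.013,0]

```text
t: 12.02
ee_pos: [524.9, 172.2, 182.0]
orientation: [2.841, 1.341, 0.001]
ft_force: [-0.2, -0.2, -0.5]
width: 0.2
```

```bash
python3 -c "
from h import *
print(to([524.5,172.7,175]),pose()[0])"
```

```text
(array([ 0.0001, -0.0006,  0.007 ]), None, array([-0.2, -0.2, -0.5])) [524.89125731 172.20538739 181.98380003]
```

Centred above the button. I press slowly.

>>> move_arm:
  deltas:
    - [255,0,0,0.002,0]
    - [255,0,0,0.004,0]
    - [255,0,0,0.006,0]
    - [255,0,0,0.008,0]
    - [255,0,0,0.008,0]

```text
t: 12.43
ee_pos: [524.6, 172.3, 173.6]
orientation: [2.84, 1.342, 0.001]
ft_force: [0.5, -0.2, 2.8]
width: 0.5
```

>>> move_arm:
  deltas:
    - [255,0,0,0.001,0]
    - [255,0,0,0.002,0]
    - [255,0,0,0.003,0]
    - [255,0,0,0.003,0]

```text
t: 12.77
ee_pos: [524.6, 172.3, 170.7]
orientation: [2.84, 1.342, 0.001]
ft_force: [0.2, -0.3, 5.1]
width: 0.5
```

>>> move_arm:
  deltas:
    - [255,0,0,0.0007,0]
    - [255,0,0,0.0014,0]
    - [255,0,0,0.002,0]
    - [255,0,0,0.002,0]

```text
t: 13.1
ee_pos: [524.7, 172.3, 170.1]
orientation: [2.84, 1.342, 0.002]
ft_force: [-3.4, -1.9, 17.3]
width: 0.7
```

The force jumped to 17 N at 170 mm, so the button is bottomed out, well under 40 N. I release it.

>>> move_arm:
  deltas:
    - [255,0,0,-0.005,0]
    - [255,0,0,-0.012,0]
    - [255,0,0,-0.03,0]
    - [255,0,0,-0.06,0]
    - [255,0,0,-0.09,0]

```text
t: 13.52
ee_pos: [522.9, 172.0, 258.3]
orientation: [-2.84, -1.342, 0.006]
ft_force: [0.6, 0.8, -0.2]
width: 0.1
```

>>> move_arm:
  deltas:
    - [255,0,0.03,-0.03,0]
    - [255,0,0.06,-0.03,0]
    - [255,0,0.075,-0.03,0]
    - [255,0,0.075,-0.03,0]
    - [255,0,0.075,-0.03,0]

```text
t: 13.93
ee_pos: [581.3, 124.2, 287.0]
orientation: [-2.84, -1.339, 0.005]
ft_force: [-1.5, 0.2, 0.2]
width: 0.2
```

Run:
```python
from h import *
p,R,o=pose();print(o['t'],p,o['ft_force'])
cv2.imwrite("pics/w10.png",get_image("wrist"))
cv2.imwrite("pics/s10.png",get_image("scene"))
```

```text
13.9333 [581.30939157 124.17590178 286.98557666] [-1.50936871  0.21115977  0.16986241]
```

View pics/w10.png

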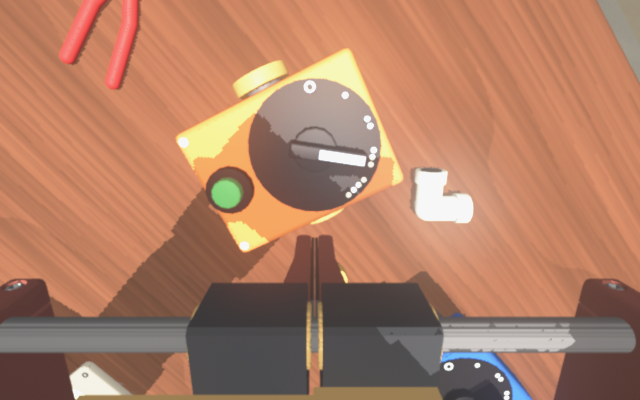

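View pics/s10.png

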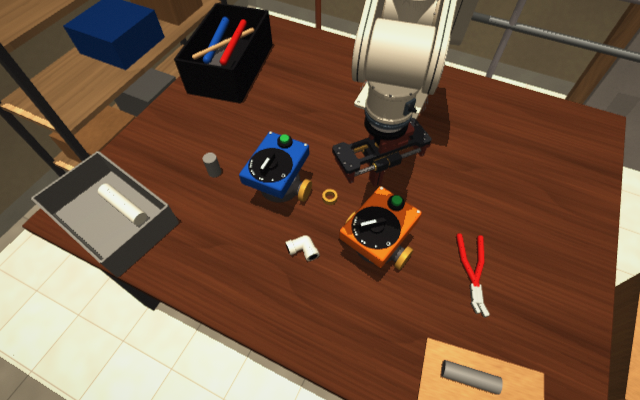

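The lever still points at the three dots (about (374,157)) and the green button is up. The blue pump and loose items look as they did at the start. I hand in.

```bash
python3 -c "
from workcell import *
print(close_job())"
```

```text
the job is handed in; nothing more can be done
None
```

The orange pump's lever stands at speed 3. Its green start button was pressed fully down and released while the lever stood there. I handed the job in about 14 s after the start, well under the 51 s limit; it gives no verdict.

- **Selector:** I pushed the lever clockwise with the closed fingertips in three separate clicks, from off to 1, 2 and 3. The force readings stayed at about 5 N or less. The wrist camera gave 1.205 rad after the second click and 1.807 rad after the third, within 0.01 rad of speed 3. After the press I checked it only by eye, and it still pointed at the three dots.
- **Button:** The force rose along the spring to 5.1 N, its full-travel value, then jumped to 17 N as it bottomed out. That is below the 40 N limit. After release it appeared up in the wrist picture.
- **Blue pump and loose things:** In the last scene picture the blue pump, pliers, elbow, nut and offcut look unmoved. I did not measure this. The arm was clear of everything.

Some checks disagreed or failed:
- **Halfway through click 1:** the network put the lever at about 0.25 rad, while my fit to the scene picture gave 0.3.
- **Where the gripper hid the lever:** from the second click on, the scene-camera fit and some network readings were unusable. I relied on force and the wrist pictures instead.
- **Snap point:** the lever let go a little past half way, at about 0.4 rad instead of 0.3.

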